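Release the ratchet and lower the clamp arm onto the sender

ROBOT

A 6-joint arm with a two-finger parallel gripper is mounted at the origin on the work surface. World frame = base frame: x ahead of the robot, y to its left, z up, the work surface at z = 0. Lengths are in mm, angles in rad, forces in N, time in s.
With the tool pointing down it reaches from about 400 to 925 mm from the base axis. Payload 12.5 kg.
Tool frame: the origin (TCP) lies where the fingers leave the gripper's body, on its centre line; the fingertips stand 78 mm ahead of it and the grasp point (between the pads) lies 59 mm ahead of it (env.nose_length is the distance from the TCP to the fingertips, in mm); z points along the fingers, y is the line along which they close (so a half turn about z gives the same grasp; the last joint's range is limited). The gripper opens to 95 mm and grips with 3 to 60 N. Pads are 20 mm wide; open, the fingers measure 119 mm over their backs; the gripper's body (75 mm by 180 mm) begins 59 mm behind the grasp point.
Start: joints at [-1.371, 0.491, 1.559, -0, 1.092, -0.106], TCP at [188.182, -596.008, 292.261] pointing down, gripper open.
Joint ranges: [-3.1, 3.1], [-0.84, 2.19], [0.05, 2.79], [-1.13, 4.28], [0.06, 2.93], [-2.69, 2.69]. Speed limits (rad/s): [2.22, 2.22, 2.79, 3.14, 3.14, 3.14].

INTERFACE

Orientations are given as [roll, pitch, yaw] about the fixed x, y, z axes, in that order (R = Rz(yaw) Ry(pitch) Rx(roll)).
In Python, from cell import env gives the robot as it stands. The module is installed in compiled form; this text tells all that it offers.
- The arm moves only by the tool send_rows, never from a script. Its argument "series" is text: rows parted by semicolons, each of 6 numbers parted by spaces: the shift along the tool's x, y, z as a fraction of full scale, then the turn, a rotation vector about the tool's x, y, z as a fraction of full scale. A call has 1 to 5 rows; each row shifts and turns the commanded pose from where the row before left it, along the tool's axes as they then stand; what a row does not reach is not made up. Full scale, the value 1, is 60 mm for a shift and 10 degrees for a turn. A row lasts 1/8 s, in which the tool goes at most 62.5 mm and 10.7 degrees, less where a joint would pass 70% of its speed; a pose out of reach is approached as far as the arm can. A call with a number of a shift or a turn outside -1 to 1 is refused whole. A call with a gripper value outside its range is refused whole. "fingers" is the opening, from 0 (shut) to 1 (fully open), set as the call begins (left out, the last holds). The fingers move at their own pace and stop on an object; the grip force is fixed at half the most. Time passes only in rows, so rows that do not move let the fingers close. It gives the time, the measured TCP pose, the force, the opening and the grip force at its end, in the units of the state.
- env.state(): the state, without advancing time (a new reading comes with each control period).
- env.read_camera(name): name is "scene" or "top" or "wrist"; returns a dict with "color" (420x560x3 uint8, red, green, blue), "z_map" (420x560 float32, mm along the optical axis (not along the pixel's ray), 0 where there is no reading), "fovy" (degrees; the focal length in pixels is half the picture's height over the tangent of half this angle, whatever the lens; pixels are square), "cx", "cy" (the principal point, pixels), "R" (3x3) and "t" (3): a world point X has camera coordinates R X + t. Camera axes: x right, y down, z forward; pixel columns grow to the right and rows downward; lengths in mm; the calibration is good to about 2 mm. A picture is of the moment at which its call begins.
- env.job_done(): hands the job in; it is judged then, once.
The state is a dict: "t": time; "joints": joint angles; "qvel": joint speeds; "tau": joint torques, N m; "eef_pos": TCP position; "tcp_rot": TCP orientation; "ft_force": force on the tool from outside, world axes, zero at the start; "moment": the same for the moment, N m; "opening": opening from 0.0 (shut) to 1.0 (fully open); "grip_force": force on a finger pad.
Only numpy, scipy, OpenCV 4.12 (cv2) and the standard library are available. Lean on these libraries where they do the work, as an engineer would, in place of code of your own. Each camera call takes 0.05 s, during which the arm holds its last target. There are 200 camera calls.

TASK

On the sender test stand, press the ratchet pawl's thumb pad right down to its stop, so that its hook stays clear of the teeth, then push the raised clamp arm down by its black crossbar until its rubber pad rests on the brass sender standing in the socket. Only press and push: pick nothing up, do not raise the arm or force it against the engaged pawl, leave the pawl pressed and the sender standing in its socket, and do not disturb the other things on the bench.

Things in the scene. Friction and masses are not known exactly. Their poses are not given: they have to be found in the camera images.
- stand: Sender test stand, fixed: grey base plate 110 (x) by 250 mm (y, -100 to +150), a steel cheek plate on its -x side (x -26 to -18, y -95 to +35, 186 mm high), toothed wheel with arm, pawl. Origin on the table straight below the arm's hinge, z up; arm points to +y, thumb pad to -y, both in the plane x = 0. Hinge axis along x through (0, 0, 115 mm); pawl pivot axis along x through (0, -62, 170 mm).
- clamp (a joint): Clamp arm angle, rad: 0 = level, pad flat on the sender; positive = raised (starts 0.73 to 0.85). 14 mm dark bar, crossbar at its end, 28 mm rubber pad under it 105 mm from the hinge. Stiff friction hinge: stays where left; about 3 to 6 N down on the crossbar moves it. While the hook is in the teeth it stops at about 0.71 going down and 0.87 going up.
- pawl (a joint): Angle of the ratchet pawl, rad. 0 = hook fully in between the teeth (start), 0.34 = thumb pad right down at its stop; the hook clears the teeth from about 0.15 on. Friction holds it wherever it is left (no spring); about 3 to 4 N on the pad moves it.
- clamp_bar (a point): Centre of the black crossbar at the end of the arm: a round bar 18 mm in diameter, 70 mm long along the stand's x, 190 mm from the hinge axis; moves with the arm on a circle about the hinge axis (115 mm high when the arm is level). Nothing stands above it or under it within 100 mm when raised.
- pawl_pad (a point): Centre of the upper face of the pawl's ribbed steel thumb pad, 32 mm (stand x) by 40 mm (stand y), about 192 mm above the table at the start, 78 mm from the pawl's pivot towards the stand's -y. Moves with the pawl: goes down 26 mm over the whole stroke.
- sender: The brass sender body, a stepped cylinder 73 mm tall, up to 34 mm wide, 0.18 kg, standing loose in the stand's socket. Origin at the centre of its underside, z along its axis.
- socket (a point): Centre of the socket floor in the aluminium block (50 mm square, 22 mm high) on the stand: 26 mm hole, 16 mm deep, 105 mm from the hinge along the stand's +y, 18 mm above the table.
- lamp: Bystander: squat amber glass warning lamp on a black base, 60 mm wide, 54 mm high, loose, beside the stand's base. (Also on the bench, not listed: a fixed black test box 152 mm high far to the robot's left, a low tray far to its right.) Origin at the centre of its underside.
- faceplate: Bystander: grey plastic tachograph faceplate lying flat, 60 by 170 by 12 mm, loose. Origin at the centre of its underside.
- adaptor: Bystander: small brass adaptor standing upright, 32 mm wide, 34 mm high, loose. Origin at the centre of its underside.
- screwdriver: Bystander: screwdriver lying on the bench, 150 mm long, loose; its handle points to its own -x.
- wrench: Bystander: wrench lying on the bench, 160 mm long, loose.
Mind the look-alikes: they are no part of the job. What is shaped like the sender but green or purple is not meant.

How it is judged (in metres and radians):
On the way, in this order (a step that is already met when the one before it is completed fails the run):
1. pawl pressed down out of the teeth while the arm is still raised (value of joint pawl above 0.24 rad and value of joint clamp above 0.6 rad), for 0.2 s.
2. arm pushed down onto the sender (value of joint clamp below 0.05 rad and value of joint pawl above 0.2 rad), for 0.2 s.
At the end, for the whole second after the job is handed in: The clamp arm is at rest within 0.05 rad (about 10 mm at the crossbar) of level on the sender, the pawl is still pressed clear of the teeth (over 0.2 rad), and the sender stands in its socket: within 6 mm of the socket's axis, not raised over 6 mm, tilted less than 0.12 rad (all of step 2 and velocity of joint clamp between -0.05 and 0.05 rad/s and horizontal distance between sender and socket below 0.006 m and z of sender in the frame of stand below 0.024 m and angle between sender's own z axis and vertical below 0.12 rad); the robot touches nothing.
It fails at once if the arm is forced down past the engaged teeth (value of joint clamp below 0.55 rad and value of joint pawl below 0.13 rad).
It fails at once if the arm is raised instead of pushed down (value of joint clamp above 0.95 rad).
It fails at once if the sender is lifted out of its socket (z of sender in the frame of stand above 0.032 m).
It fails at once if a loose bystander is knocked, lifted or carried (moved over 25 mm) (distance of any of lamp, faceplate, adaptor, screwdriver, wrench from where it was at the start of the episode above 0.025 m).
It also fails if it takes over 48 s, if anything falls off the work surface, if the arm or the gripper's body presses on something with over 40 N, if the wrist force passes 120 N, or if a joint passes its speed limit or range.

## Working session

There is one attempt and no reset: what is moved stays moved. The work goes in short steps, Python scripts to look and compute and a tool call to move; the robot and the scene stay as the last step left them, time stands still between calls to the robot, and variables do not carry over. Pictures are saved under pics/ and viewed, at most 10 in all, crops included, and the job is handed in when it is done.

Besides the shell and the picture viewer there is one more tool, called as name(argument=value, ...) on one line, values as JSON. send_rows: Moves the arm, as the interface text tells. Shift numbers are shares of 60 mm and turn numbers shares of 10 degrees, none past 1 either way. Its arguments: {"type":"object","properties":{"series":{"type":"string"},"fingers":{"type":"number"}},"required":["series"]}

```bash
mkdir -p pics
cat > h.py <<'E'
import numpy as np, cv2
from cell import env
def cam(n):
    c=env.read_camera(n); h=c["color"].shape[0]; c["f"]=h/2/np.tan(np.radians(c["fovy"])/2); return c
def world(c,u,v,z=None):
    z=c["z_map"][v,u] if z is None else z
    p=np.array([(u-c["cx"])/c["f"]*z,(v-c["cy"])/c["f"]*z,z]); return c["R"].T@(p-c["t"])
def cloud(c):
    v,u=np.mgrid[:420,:560]; z=c["z_map"]
    P=np.stack([(u-c["cx"])/c["f"]*z,(v-c["cy"])/c["f"]*z,z],-1); W=(P-c["t"])@c["R"]; W[z==0]=np.nan; return W
def save(c,n): cv2.imwrite("pics/"+n+".png",c["color"][:,:,::-1])
E
python3 - <<'E'
from h import *
import pickle
for n in("scene","top"):
    c=cam(n); save(c,n+"0"); pickle.dump(c,open(n+".pkl","wb"))
s=env.state(); print(s)
E
```

```text
{'t': 0.1, 'joints': array([-1.37062070e+00,  4.91486569e-01,  1.55937081e+00,  1.47515724e-05,
        1.09169361e+00, -1.05606115e-01]), 'qvel': array([ 0.00097623, -0.00086245, -0.00328244, -0.00102801, -0.00314343,
       -0.00019224]), 'tau': array([ 2.32417035e-03, -6.13625550e+01, -2.58605897e+01,  6.94131874e-02,
        4.70574468e-02, -5.34573303e-05]), 'eef_pos': array([ 188.14362907, -595.87260449,  291.73413803]), 'tcp_rot': array([-3.14064103e+00, -1.14029533e-04,  3.05774876e-01]), 'ft_force': array([0.31475449, 0.5890278 , 0.64564261]), 'moment': array([ 0.03232936,  0.08279677, -0.00231993]), 'grip_force': 0.0, 'opening': 0.9990144833488472}
```

View pics/scene0.png

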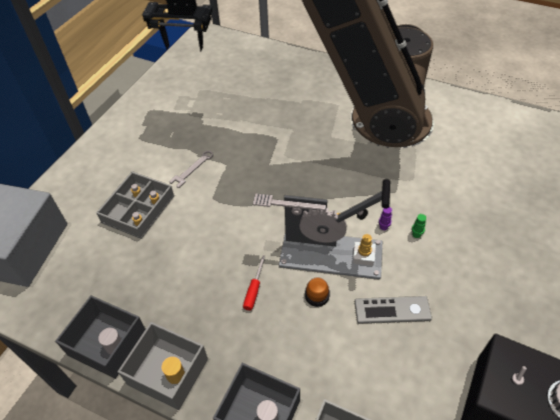

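View pics/top0.png

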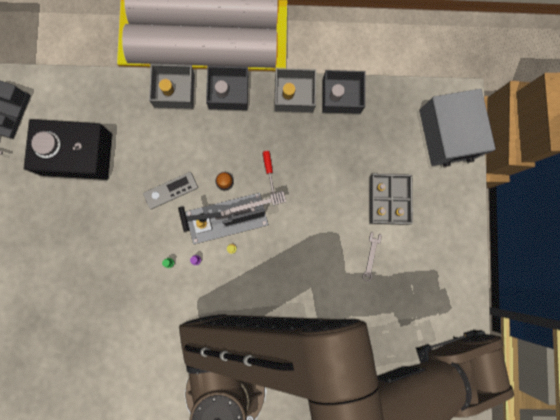

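Scene view: pawl pad at (265,200), crossbar at (387,193), sender at (366,245). In the top view the pad is at (277,198), the crossbar at (184,218), and the sender at (202,224). Look-alikes in the scene view are purple (386,218), green (419,226), the small brass adaptor (yellow in the top view at (232,248)), and the brass parts in the tray and bins. I choose the brass one in the stand's aluminium block.

Run:
```python
from h import *
import pickle
cl={}
for n in("scene","top"):
    c=pickle.load(open(n+".pkl","rb")); cl[n]=cloud(c)
    pts={"scene":[(262,200),(268,201),(387,188),(387,200),(366,236),(340,212),(318,285)],"top":[(277,198),(281,197),(184,212),(184,222),(202,223),(225,180),(267,160)]}[n]
    for u,v in pts: print(n,u,v,world(c,u,v).round(0))
    c0,x0,y0,s=(c["color"][:,:,::-1],225,160,4.4) if n=="scene" else (c["color"][:,:,::-1],150,140,5)
    crop=c0[y0:y0+(120 if n=="scene" else 120),x0:x0+(180 if n=="scene" else 160)]
    cv2.imwrite("pics/crop_%s.png"%n,cv2.resize(crop,None,fx=s,fy=s,interpolation=cv2.INTER_CUBIC))
W=np.concatenate([w.reshape(-1,3) for w in cl.values()]); W=W[~np.isnan(W[:,0])]
# tall points in the stand's area
s=world(c,202,223); m=(np.hypot(*(W[:,:2]-s[:2]).T)<300)&(W[:,2]>140)&(W[:,2]<290)
S=W[m]; print(len(S), S.min(0).round(),S.max(0).round())
mu=np.median(S[:,:2],0); d=np.linalg.svd(S[:,:2]-S[:,:2].mean(0),full_matrices=False)[2][0]; d*=np.sign(d[1]); print("axis",d, np.degrees(np.arctan2(d[1],d[0])))
```

```text
scene 262 200 [ 597. -144.  196.]
scene 268 201 [ 592. -132.  193.]
scene 387 188 [511. 110. 264.]
scene 387 200 [544. 120. 266.]
scene 366 236 [521.  86.  90.]
scene 340 212 [409. -15.  -0.]
scene 318 285 [668.  25.  51.]
top 277 198 [ 591. -145.  193.]
top 281 197 [ 595. -157.  190.]
top 184 212 [537. 107. 262.]
top 184 222 [510. 106. 266.]
top 202 223 [522.  80.  87.]
top 225 180 [665.  17.  46.]
top 267 160 [ 739. -116.   19.]
6189 [ 223. -171.  140.] [612. 126. 290.]
axis [-0.97092697  0.23937588] 166.15029248390164
```

View pics/crop_top.png

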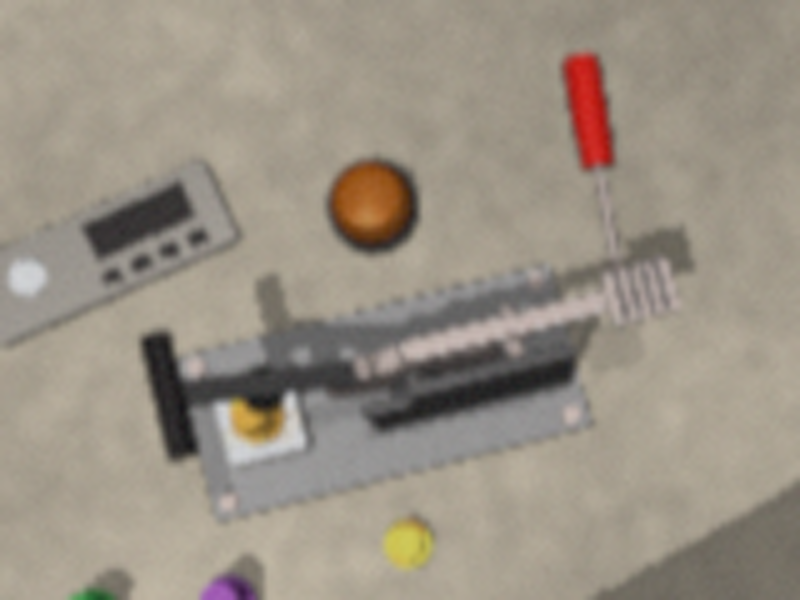

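View pics/crop_scene.png

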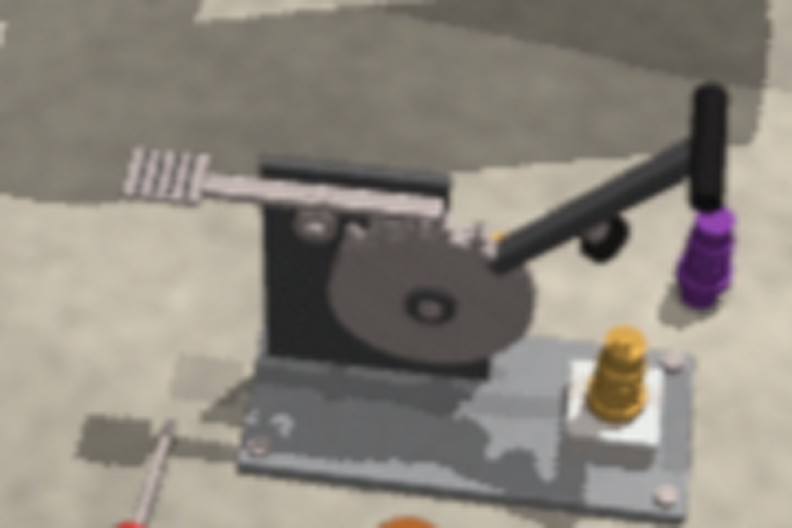

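The top crop shows the ribbed pad at top-view px (278,198) and the crossbar at (183,219), with the brass sender in the white socket block at (202,223). That gives a stand yaw of about 14.5°, the pad at about (591,-148,192) and the bar at about (522,107,257). I'll go above the pad with the fingers shut.

send_rows(series="0 0 -0.5 0 0 0.29; 0.84 -0.55 0 0 0 0; 0.84 -0.55 0 0 0 0; 0.84 -0.55 0 0 0 0; 0.84 -0.55 0 0 0 0", fingers=0)

```text
t: 0.72
eef_pos: [350.9, -415.8, 322.1]
tcp_rot: [-3.141, 0.0, 0.255]
ft_force: [1.1, -0.7, 0.8]
opening: 0.53
grip_force: 0.0
```

send_rows(series="0.84 -0.55 0 0 0 0; 0.84 -0.55 0 0 0 0; 0.84 -0.55 0 0 0 0; 0.84 -0.55 0 0 0 0; 0 0 0 0 0 0")

```text
t: 1.35
eef_pos: [513.5, -235.8, 321.8]
tcp_rot: [-3.141, 0.0, 0.26]
ft_force: [-1.5, -0.3, -0.0]
opening: 0.024
grip_force: 0.0
```

Run:
```python
from h import *
import pickle
c=cam("wrist"); save(c,"w1"); pickle.dump(c,open("w1.pkl","wb"))
W=cloud(c); p=np.array([591,-148]); m=(np.hypot(W[...,0]-p[0],W[...,1]-p[1])<40)&(W[...,2]>175)&(W[...,2]<205)
v,u=np.nonzero(m); print(len(u), u.min(),u.max(),v.min(),v.max(), np.nanmedian(W[m],0), W[m].min(0),W[m].max(0))
```

```text
4025 120 214 54 108 [ 589.76608688 -144.34895172  190.75659935] [ 571.51465619 -170.01524421  181.03888162] [ 611.65390709 -108.67799851  193.96971963]
```

View pics/w1.png

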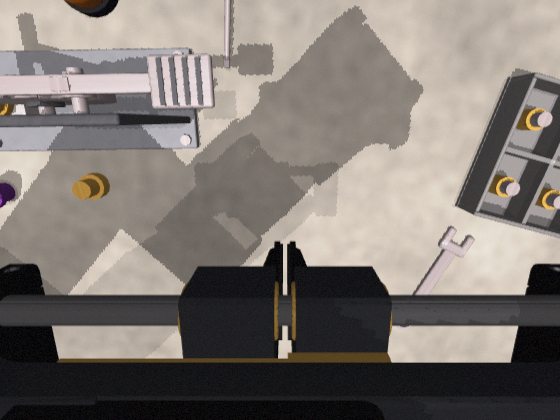

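The wrist view shows the ribbed pad with corners near (150,55), (212,54), (214,105) and (155,108), so its centre is at (182,80). The fingers are shut.

Run:
```python
from h import *
import pickle
c=pickle.load(open("w1.pkl","rb"))
for u,v in [(182,80),(181,82),(20,85),(198,80),(165,80),(186,140),(0,143)]: print(u,v,world(c,u,v).round(1))
s=env.state(); y=s["tcp_rot"][2]; p=world(c,182,80); d=p-s["eef_pos"]; print(s["eef_pos"],y,"tool dx,dy",d[0]*np.cos(y)+d[1]*np.sin(y),d[0]*np.sin(y)-d[1]*np.cos(y))
```

```text
182 80 [ 592.6 -148.3  191. ]
181 82 [ 591.2 -148.2  192. ]
20 85 [563.3 -48.3 188.1]
198 80 [ 595.1 -158.5  192.9]
165 80 [ 589.8 -137.9  190.7]
186 140 [ 534.  -110.1   14.6]
0 143 [473.7 103.   12.7]
[ 512.42984171 -237.33131484  321.80367985] 0.25847129687238657 tool dx,dy 100.2270386629395 -65.57246787523921
```

send_rows(series="0.83 -0.54 0 0 0 -0.1; 0.83 -0.54 0 0 0 0; 0 0 0.35 0 0 0; 0 0 0.25 0 0 0; 0 0 0 0 0 0")

```text
t: 2.02
eef_pos: [590.1, -151.3, 285.2]
tcp_rot: [-3.14, 0.002, 0.271]
ft_force: [-0.1, -0.2, 1.0]
opening: 0.007
grip_force: 0.0
```

send_rows(series="0 0 0.12 0 0 0; 0 0 0.1 0 0 0; 0 0 0.1 0 0 0; 0 0 0.08 0 0 0; 0 0 0 0 0 0")

```text
t: 2.65
eef_pos: [590.9, -150.2, 262.0]
tcp_rot: [-3.141, 0.0, 0.272]
ft_force: [-0.2, -0.1, 0.4]
opening: 0.005
grip_force: 0.0
```

send_rows(series="0 0.01 0.08 0 0 0; 0 0.01 0.08 0 0 0; 0 0 0.06 0 0 0; 0 0 0.04 0 0 0; 0 0 0 0 0 0")

```text
t: 3.28
eef_pos: [591.2, -151.3, 246.3]
tcp_rot: [-3.141, 0.0, 0.273]
ft_force: [0.1, -0.3, -0.5]
opening: 0.006
grip_force: 0.0
```

send_rows(series="0 0 0.05 0 0 0; 0 0 0.04 0 0 0; 0 0 0.03 0 0 0; 0 0 0.03 0 0 0")

```text
t: 3.78
eef_pos: [591.5, -151.1, 242.1]
tcp_rot: [3.14, -0.003, 0.273]
ft_force: [-15.2, 5.6, 50.8]
opening: 0.007
grip_force: 22.5
```

Run:
```python
from h import *
c=cam("scene"); save(c,"s1"); cv2.imwrite("pics/s1c.png",cv2.resize(c["color"][130:270,225:415,::-1],None,fx=4,fy=4,interpolation=cv2.INTER_CUBIC))
print(env.state()["ft_force"],env.state()["eef_pos"])
```

```text
[-3.6871007  -3.27217914 33.41403712] [ 591.82782402 -151.50043094  242.28526235]
```

View pics/s1c.png

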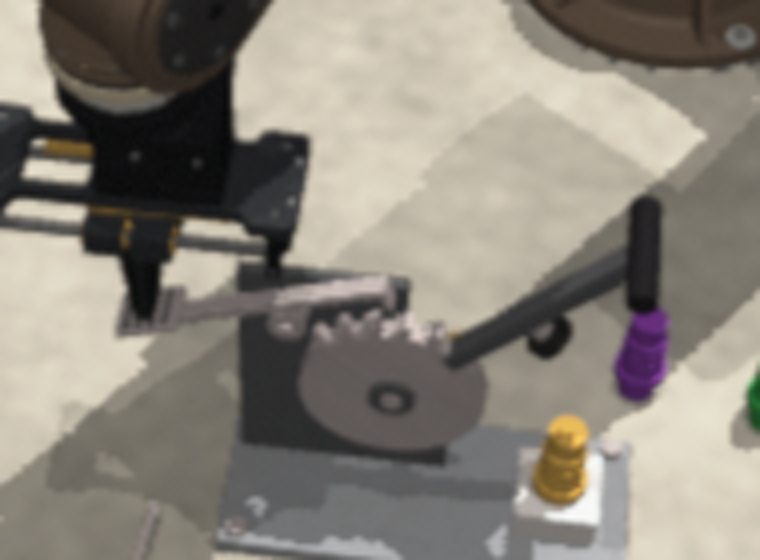

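The pawl is on its stop: its hook is raised clear of the teeth, the pad is tilted down, and the force is 33 to 50 N. The arm is still raised. I'll retreat straight up and work out the bar position from the first clouds.

send_rows(series="0 0 -0.4 0 0 0; 0 0 -0.8 0 0 0; 0 0 -1 0 0 0; 0 0 -0.4 0 0 0; 0 0 0 0 0 0")

```text
t: 4.45
eef_pos: [591.3, -151.3, 395.0]
tcp_rot: [3.14, -0.002, 0.273]
ft_force: [-0.1, -0.2, -0.3]
opening: 0.005
grip_force: 0.0
```

Run:
```python
from h import *
import pickle
pad=np.array([592.,-148]); 
for n in("scene","top"):
    W=cloud(pickle.load(open(n+".pkl","rb"))).reshape(-1,3)
    m=(np.hypot(W[:,0]-522,W[:,1]-107)<50)&(W[:,2]>242)&(W[:,2]<285); S=W[m]
    d=np.linalg.svd(S[:,:2]-S[:,:2].mean(0),full_matrices=False)[2][0]
    print(n,len(S),S.mean(0).round(1),S.min(0).round(),S.max(0).round(),np.percentile(S[:,2],95),np.degrees(np.arctan(d[1]/d[0])))
s=env.state(); y=0.273
b=(S.min(0)+S.max(0))/2; d=b-s["eef_pos"]; print(s["eef_pos"],d[0]*np.cos(y)+d[1]*np.sin(y),d[0]*np.sin(y)-d[1]*np.cos(y))
```

```text
scene 286 [524.3 107.7 260.1] [486.  87. 242.] [556. 126. 268.] 266.3599242938598 17.153226224068483
top 200 [518.9 106.4 261.1] [483.  88. 243.] [553. 124. 270.] 267.91155379296066 15.099957686107972
[ 591.34281742 -151.32320661  394.97485167] -0.972425183211044 -267.38809773455273
```

send_rows(series="0 -0.9 0 0 0 0; 0 -0.9 0 0 0 0; 0 -0.9 0 0 0 0; 0 -0.9 0 0 0 0; 0 -0.87 0 0 0 0")

```text
t: 5.08
eef_pos: [518.0, 108.5, 391.7]
tcp_rot: [-3.141, 0.003, 0.273]
ft_force: [1.1, 0.7, 0.6]
opening: -0.001
grip_force: 0.0
```

send_rows(series="0 0 0.3 0 0 0; 0 0 0.25 0 0 0; 0 0 0 0 0 0")

```text
t: 5.45
eef_pos: [518.8, 106.4, 358.7]
tcp_rot: [-3.141, 0.004, 0.272]
ft_force: [0.4, 0.7, 0.0]
opening: 0.007
grip_force: 0.0
```

Run:
```python
from h import *
c=cam("scene"); cv2.imwrite("pics/s2c.png",cv2.resize(c["color"][90:270,225:445,::-1],None,fx=3.3,fy=3.3,interpolation=cv2.INTER_CUBIC))
s=env.state(); print(s["eef_pos"],s["ft_force"])
p=s["eef_pos"][:2]-[554,-13.3]; y=.273; print("stand x,y",p[0]*np.cos(y)+p[1]*np.sin(y),-p[0]*np.sin(y)+p[1]*np.cos(y))
t=np.arange(.85,-.01,-.05); print(np.c_[t,190*np.cos(t),115+9+78+190*np.sin(t)].round(1))
```

```text
[519.13100037 106.35622273 359.65523273] [0.28529119 0.19211924 0.88275477]
stand x,y -1.3157782596638157 124.62635155329188
[[ 8.000e-01  1.254e+02  3.447e+02]
 [ 8.000e-01  1.324e+02  3.383e+02]
 [ 7.000e-01  1.390e+02  3.315e+02]
 [ 7.000e-01  1.453e+02  3.244e+02]
 [ 6.000e-01  1.513e+02  3.170e+02]
 [ 6.000e-01  1.568e+02  3.093e+02]
 [ 5.000e-01  1.620e+02  3.013e+02]
 [ 5.000e-01  1.667e+02  2.931e+02]
 [ 4.000e-01  1.711e+02  2.846e+02]
 [ 4.000e-01  1.750e+02  2.760e+02]
 [ 3.000e-01  1.785e+02  2.672e+02]
 [ 3.000e-01  1.815e+02  2.581e+02]
 [ 2.000e-01  1.841e+02  2.490e+02]
 [ 2.000e-01  1.862e+02  2.397e+02]
 [ 1.000e-01  1.879e+02  2.304e+02]
 [ 1.000e-01  1.891e+02  2.210e+02]
 [ 0.000e+00  1.898e+02  2.115e+02]
 [-0.000e+00  1.900e+02  2.020e+02]]
```

View pics/s2c.png

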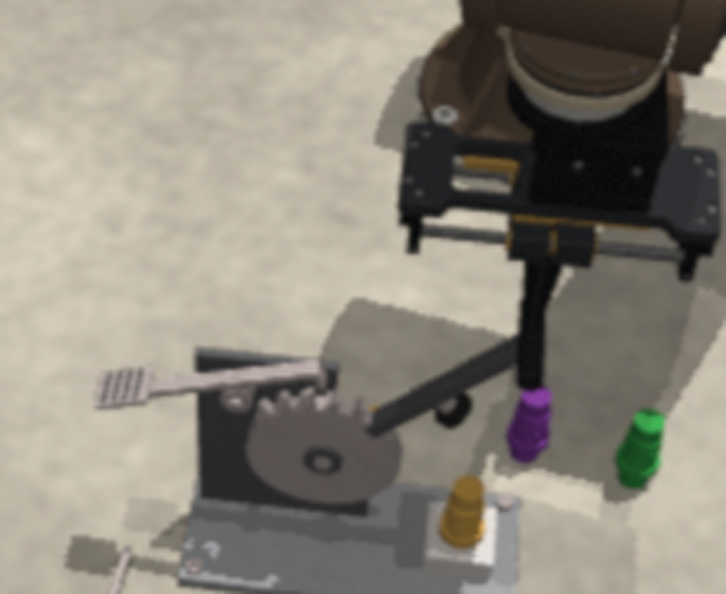

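The pawl stays pressed after release: pad low, hook up off the wheel. The fingers stand right over the crossbar. Now I'll push down along the arc.

send_rows(series="0 -0.02 0.17 0 0 0; 0 -0.04 0.13 0 0 0; 0 -0.12 0.12 0 0 0; 0 -0.11 0.12 0 0 0; 0 -0.11 0.13 0 0 0")

```text
t: 6.12
eef_pos: [512.3, 130.8, 321.1]
tcp_rot: [-3.14, -0.001, 0.272]
ft_force: [-3.9, 5.2, 11.6]
opening: 0.001
grip_force: 5.7
```

send_rows(series="0 -0.09 0.13 0 0 0; 0 -0.08 0.13 0 0 0; 0 -0.08 0.13 0 0 0; 0 -0.07 0.13 0 0 0; 0 -0.06 0.13 0 0 0")

```text
t: 6.75
eef_pos: [506.6, 152.9, 281.9]
tcp_rot: [-3.141, -0.002, 0.272]
ft_force: [-1.9, 4.7, 8.0]
opening: 0.006
grip_force: 3.7
```

send_rows(series="0 -0.06 0.13 0 0 0; 0 -0.05 0.13 0 0 0; 0 -0.05 0.13 0 0 0; 0 -0.04 0.13 0 0 0; 0 -0.03 0.13 0 0 0")

```text
t: 7.38
eef_pos: [502.9, 165.8, 242.5]
tcp_rot: [-3.141, -0.002, 0.272]
ft_force: [-0.0, 4.3, 6.2]
opening: 0.004
grip_force: 2.6
```

send_rows(series="0 -0.03 0.13 0 0 0; 0 -0.02 0.13 0 0 0; 0 -0.02 0.12 0 0 0; 0 -0.01 0.1 0 0 0; 0 0 0.06 0 0 0")

```text
t: 8.0
eef_pos: [501.5, 169.9, 209.7]
tcp_rot: [3.142, 0.0, 0.273]
ft_force: [0.8, 3.2, 4.0]
opening: 0.004
grip_force: 2.1
```

send_rows(series="0 0 0.04 0 0 0; 0 0 0.03 0 0 0; 0 0 0.03 0 0 0")

```text
t: 8.38
eef_pos: [501.3, 169.8, 203.9]
tcp_rot: [3.142, 0.0, 0.273]
ft_force: [-1.1, 2.3, 5.0]
opening: 0.006
grip_force: 2.0
```

send_rows(series="0 0 0.03 0 0 0; 0 0 0.03 0 0 0; 0 0 0 0 0 0")

```text
t: 8.75
eef_pos: [501.4, 169.9, 201.4]
tcp_rot: [3.141, -0.001, 0.273]
ft_force: [-3.1, 2.9, 16.4]
opening: 0.002
grip_force: 8.4
```

The force has risen to 16 N at the level height, so the pad is on the sender. I'll retreat and check.

send_rows(series="0 0 -0.2 0 0 0; 0 0 -0.6 0 0 0; 0 0 -0.9 0 0 0; 0 0 -0.9 0 0 0; 0 0 0 0 0 0")

```text
t: 9.38
eef_pos: [502.0, 169.8, 360.1]
tcp_rot: [3.141, -0.006, 0.273]
ft_force: [-0.7, -0.5, -0.7]
opening: 0.004
grip_force: 0.0
```

Run:
```python
from h import *
c=cam("scene"); cv2.imwrite("pics/s3c.png",cv2.resize(c["color"][90:310,225:445,::-1],None,fx=2.7,fy=2.7,interpolation=cv2.INTER_CUBIC))
W=cloud(c).reshape(-1,3); m=(np.hypot(W[:,0]-503,W[:,1]-170)<45)&(W[:,2]>90)&(W[:,2]<145); S=W[m]; print(len(S),S.min(0),S.max(0),np.percentile(S[:,2],95))
s=env.state(); print(s["t"],s["eef_pos"],s["ft_force"])
```

```text
342 [465.47703732 126.59565871 104.96095036] [538.4317041  186.41350648 129.36126547] 125.39634539717419
9.425 [501.39669758 169.67971775 357.71788807] [-0.27579308  0.35385827 -0.51674036]
```

View pics/s3c.png

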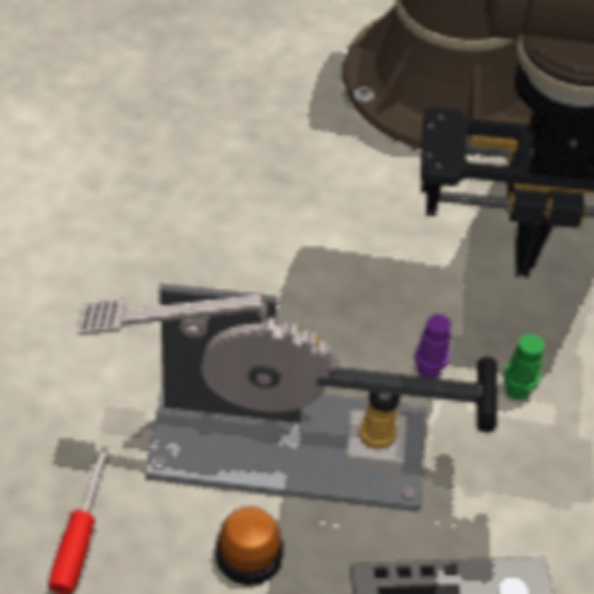

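The arm is level (bar top about 125 mm), its pad is on the upright sender at crop px (380,420), and the pawl is still pressed. The robot is clear of everything.

```bash
python3 -c "
from cell import env
print(env.job_done())"
```

```text
the job is handed in; nothing more can be done
None
```

The job is handed in: the pawl was pressed to its stop and stayed pressed, the clamp arm was pushed down level onto the upright brass sender, and the robot ended clear of everything; the hand-in returned no verdict.

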